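# Tug-test the funnel stand's retaining pin

### The arm

A 6-joint arm with a two-finger parallel gripper is mounted at the origin on the work surface. World frame = base frame: x ahead of the robot, y to its left, z up, the work surface at z = 0. Lengths are in m, angles in rad, forces in N, time in s.
With the tool pointing down it reaches from about 0.375 to 0.925 m from the base axis. Payload 5.7 kg.
Tool frame: the origin (TCP) lies midway between the tips of the shut fingers; the grasp point (between the pads) lies 19 mm behind it; z points along the fingers, x is the direction in which the jaws open and shut, and the axes are right-handed (so a half turn about z gives the same grasp; the last joint's range is limited). The gripper opens to 88 mm and grips with 3 to 60 N. Pads are 20 mm wide; open, the fingers measure 115 mm over their backs; the gripper's body (75 mm by 178 mm) begins 61 mm behind the grasp point.
Start: joints at [1.057, 0.359, 1.51, -0, 1.272, -0.115], TCP at [0.233, 0.553, 0.223] pointing down, gripper open.
Joint ranges: [-2.97, 2.97], [-1.01, 2.36], [0.21, 2.38], [-0.96, 4.11], [0.2, 2.71], [-2.98, 2.98]. Speed limits (rad/s): [2.39, 2.39, 3.14, 3.14, 3.14, 3.14].

### API

Orientations are given as a unit quaternion [x, y, z, w].
In Python, from bench import move_ptp, servo_line, goto_joints, move_gripper, sleep, inverse_kinematics, capture, PlanningError, close_job, spot_in, silhouettes, current_clock, current_joint_pos, current_qvel, current_joint_torque, current_position, current_orientation, current_force, current_torque, current_finger_gap gives the robot as it stands. Calls block until the motion is done:
- move_ptp(position, orientation): joint-space move of the TCP to a pose.
- servo_line(position, orientation=None, rate=0.15, contact_N=None): straight line of the TCP; orientation=None keeps the orientation; rate is the mean speed in m/s. With contact_N (N) it stops when the force on the tool has changed by that much, and returns True; else False.
- goto_joints(angles): joint-space move.
- move_gripper(opening): finger opening in m; the grip force is fixed at half the most; returns when the fingers have stopped.
- sleep(seconds).
- inverse_kinematics(position, orientation): joint angles nearest the present ones, or None.
- capture(name): name is "scene" or "top" or "wrist"; returns a dict with "image" (384x512x3 uint8, blue, green, red), "range_z" (384x512 float32, m along the optical axis (not along the pixel's ray), 0 where there is no reading), "intrinsics" (3x3 intrinsics, pixels), "R" (3x3) and "t" (3): a world point X has camera coordinates R X + t. Camera axes: x right, y down, z forward; pixel columns grow to the right and rows downward; lengths in m; the calibration is good to about 2 mm. A picture is of the moment at which its call begins.
A pose or a line that the arm cannot do raises PlanningError and nothing moves.
- close_job(): hands the job in, once; it reports no verdict.
Trained networks look in the newest picture that a camera, given by its name, has taken for a name from the list of things; names that differ only in an ending like _2 or _b are one class to them, and where a whole thing is asked for, a point or a joint stands for the part that bears it (a point fixed in the world has none). Each returns a list of dicts, best first, with "conf" (0 to 1); they miss things now and then, are a little off and sometimes report something else, mostly with a low value. They report only what shows in the picture. A call takes as long as a camera call.
- spot_in(camera, query): "xy" ([column, row] in pixels, amid what is visible of it).
- silhouettes(camera, query): "region" (384x512 bool, what is visible of it) and "xy" ([column, row] in pixels, amid what is visible of it).
Readings, each from a call of its own:
- current_clock(): time.
- current_joint_pos(): joint angles.
- current_qvel(): joint speeds.
- current_joint_torque(): joint torques, N m.
- current_position(): TCP position.
- current_orientation(): TCP orientation.
- current_force(): force on the tool from outside, world axes, zero at the start.
- current_torque(): the same for the moment, N m.
- current_finger_gap(): finger opening in m.
Only numpy, scipy, OpenCV 4.12 (cv2) and the standard library are available. Lean on these libraries where they do the work, as an engineer would, in place of code of your own. Each camera call takes 0.05 s, during which the arm holds its last target.

### The job

Check that the retaining pin of the stand that carries the tin funnel over the swarf jar is held: grip its knob and tug it straight up with about 15 newtons, hold that pull steady for about a second, never pulling harder than 25 newtons, then let the pin back down fully home and let go. Leave the pin of the other, bare stand alone, and do not shift the glass chip bottle.

Things in the scene. Friction and masses are not known exactly. Their poses are not given: they have to be found in the camera images.
- funnel_pin_knob (a point): Centre of the knob to tug: upright plain steel cylinder, 24 mm across, 30 mm tall, this point 107 mm above the counter when home; rises with the pin. 23 mm below the knob is the bolted-down stand's strap. 150 mm beyond it (away from the robot, +-20 degrees) a glass jar with a tin funnel, 96 mm mouth, rim 142 mm up. Fits a gripper in any yaw; held by friction only, squeeze with 25 N or more.
- funnel_pin (a joint): Pull-up of the funnel stand's pin in m: 0 fully home, positive up, stop at 0.040. It only slides straight up and down. A retaining spring pulls it back: it rises 1 mm per newton of pull (after about 1 N for its weight), so 15 N is about 14 to 15 mm of lift, 25 N about 24 to 25 mm.
- bare_pin (a joint): The same pull-up (m, 0 home) of the pin of the other stand, which has the same base plate (250 x 90 mm), strap and knob but an empty ring, with no funnel and no jar. It stands left or right of the funnel stand. To be left alone.
- chip_bottle: Closed glass chip bottle with a metal cap, 56 mm across, 110 mm tall, standing loose on the counter at the left (+y); origin at the centre of its underside. A bystander, as are a rubber suction cup, a red tray clip and a chrome spindle nut, all under 40 mm tall.

How it is judged:
On the way:
1. the funnel stand's pin is held up by a steady tug of about 15 N (lifted 9 to 21 mm) for 0.6 s (value of joint funnel_pin between 0.009 and 0.021 m), for 0.6 s.
At the end, for the whole second after the job is handed in: The funnel stand's pin is back home (within 2 mm) and released, the bare stand's pin is home (within 2 mm), and the chip bottle stands upright within 20 mm of where it was (value of joint each of funnel_pin, bare_pin below 0.002 m and distance of chip_bottle from where it was at the start of the episode below 0.02 m and angle between chip_bottle's own z axis and vertical below 0.15 rad); the robot touches nothing.
It fails at once if the pin is pulled with more than 25 N (lifted over 25 mm) (value of joint funnel_pin above 0.025 m).
It fails at once if the bare stand's pin is pulled (over 4 mm) (value of joint bare_pin above 0.004 m).
It fails at once if the chip bottle is shifted over 20 mm (distance of chip_bottle from where it was at the start of the episode above 0.02 m).
It also fails if it takes over 34 s, if anything falls off the work surface, if the arm or the gripper's body presses on something with over 40 N, if the wrist force passes 120 N, or if a joint passes its speed limit or range.

## Working session

There is one attempt and no reset: what is moved stays moved. The work goes in short steps, each a Python script; the robot and the scene stay as the last script left them, time stands still between calls to the robot, and variables do not carry over. Pictures are saved under pics/ and viewed, and the job is handed in when it is done.

```bash
mkdir -p pics
cat > h.py <<'E'
import numpy as np, cv2
from bench import *
def world(c,u,v,z=None):
    K=c["intrinsics"];d=c["range_z"][int(v),int(u)] if z is None else z
    p=np.linalg.inv(K)@np.array([u,v,1.0])*d
    return c["R"].T@(p-c["t"])
def cloud(c):
    h,w=c["range_z"].shape;u,v=np.meshgrid(np.arange(w),np.arange(h))
    p=np.stack([u,v,np.ones_like(u)],-1)@np.linalg.inv(c["intrinsics"]).T*c["range_z"][...,None]
    return (p-c["t"])@c["R"]
E
python3 - <<'E'
from h import *
print(current_clock())
for n in ("scene","top"):
    c=capture(n); cv2.imwrite(f"pics/{n}0.png",c["image"]); np.savez(f"{n}0.npz",**c)
    P=cloud(c)
    for q in ("funnel_pin_knob","funnel_pin","bare_pin","chip_bottle"):
        for s in silhouettes(n,q):
            m=s["region"]&(c["range_z"]>0); p=P[m]
            print(n,q,round(s["conf"],2),np.round(s["xy"]),m.sum(),np.median(p,0).round(3),p[:,2].max().round(3) if len(p) else None)
print(current_clock())
E
```

```text
0.0
scene funnel_pin_knob 0.66 [184. 271.] 161 [ 0.578 -0.166  0.117] 0.124
scene funnel_pin 0.69 [185. 267.] 186 [ 0.577 -0.166  0.115] 0.124
scene bare_pin 0.42 [258. 153.] 113 [0.437 0.228 0.109] 0.125
scene chip_bottle 0.68 [325. 129.] 655 [0.506 0.481 0.069] 0.113
top funnel_pin 0.69 [371. 180.] 115 [ 0.57  -0.157  0.121] 0.126
top bare_pin 0.52 [210. 246.] 64 [0.432 0.233 0.122] 0.125
top chip_bottle 0.64 [101. 225.] 775 [0.491 0.486 0.097] 0.114
0.5
```

View pics/scene0.png

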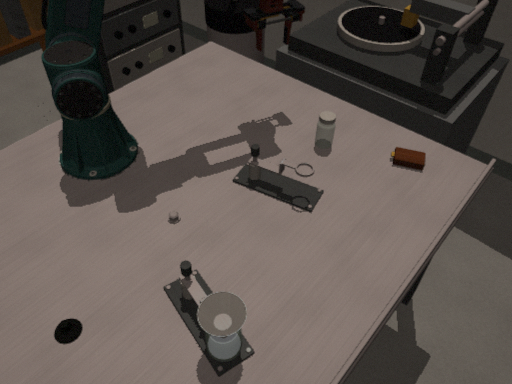

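View pics/top0.png

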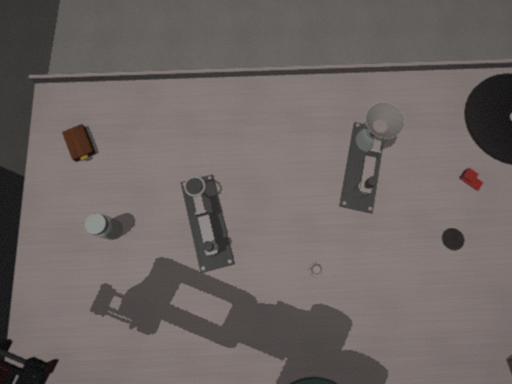

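The scene view shows the funnel stand at lower left, with its knob at (185,268) and the funnel at (221,315). The bare stand's knob is at (255,150). In the top view, the funnel stand's knob is at (371,182), its funnel at (384,122) and the bare knob at (210,247). The networks agree with this. Next I'll refine the knob axis and go above it for a wrist look.

Run:
```python
from h import *
from scipy.spatial.transform import Rotation as Ro
for n in ("top","scene"):
    c=np.load(n+"0.npz"); P=cloud(c)
    d=np.hypot(P[...,0]-.575,P[...,1]+.16)
    m=(d<.03)&(P[...,2]>.117)&(P[...,2]<.13)&(c["range_z"]>0)
    p=P[m]; print(n,m.sum(),p.mean(0).round(4),p.min(0).round(4),p.max(0).round(4))
    m=(d>.05)&(d<.21)&(P[...,2]>.13)&(P[...,2]<.15)&(c["range_z"]>0)
    p=P[m]; print(' rim',m.sum(),p.min(0).round(4),p.max(0).round(4))
k=np.array([.574,-.164]); 
p=P[m]; f=(p.min(0)+p.max(0))[:2]/2; d=f-k; print(f,np.linalg.norm(d))
a=np.arctan2(d[1],d[0])
print(a)
cur=current_joint_pos()
for s in (np.pi/2,-np.pi/2):
    # tool z down; x along angle a+s
    x=np.array([np.cos(a+s),np.sin(a+s),0]);z=np.array([0,0,-1.]);R=np.stack([x,np.cross(z,x),z],1)
    q=Ro.from_matrix(R).as_quat()
    for h in (.25,.1):
        print(s,h,q.round(4).tolist(),inverse_kinematics([*k,h],q))
```

```text
top 83 [ 0.5705 -0.1606  0.1222] [ 0.5595 -0.1725  0.1175] [ 0.582  -0.1495  0.126 ]
 rim 506 [ 0.6681 -0.2476  0.13  ] [ 0.7637 -0.1535  0.1465]
scene 83 [ 0.5738 -0.1641  0.1214] [ 0.5612 -0.1741  0.1174] [ 0.5848 -0.1528  0.124 ]
 rim 717 [ 0.6693 -0.2488  0.1301] [ 0.7645 -0.1547  0.1451]
[ 0.71694107 -0.20176636] 0.14784602354931758
-0.25830678695334447
1.5707963267948966 0.25 [0.7923, 0.6101, 0.0, 0.0] [-3.93973826e-01  3.31632548e-01  1.48146290e+00 -4.44089210e-16
  1.32849721e+00 -1.70646337e+00]
1.5707963267948966 0.1 [0.7923, 0.6101, 0.0, 0.0] [-3.93973826e-01  4.85864899e-01  1.64541857e+00 -4.44089210e-16
  1.01030918e+00 -1.70646337e+00]
-1.5707963267948966 0.25 [-0.6101, 0.7923, 0.0, 0.0] [-3.93973826e-01  3.31632548e-01  1.48146290e+00 -4.44089210e-16
  1.32849721e+00  1.43512929e+00]
-1.5707963267948966 0.1 [-0.6101, 0.7923, 0.0, 0.0] [-3.93973826e-01  4.85864899e-01  1.64541857e+00 -4.44089210e-16
  1.01030918e+00  1.43512929e+00]
```

Run:
```python
from h import *
q=[-0.6101,0.7923,0,0]
q=np.array(q)/np.linalg.norm(q)
move_ptp([.572,-.162,.25],q)
c=capture("wrist"); cv2.imwrite("pics/w1.png",c["image"]); np.savez("w1.npz",**c)
P=cloud(c)
for s in silhouettes("wrist","funnel_pin_knob"): print(s["conf"],s["xy"],np.median(P[s["region"]],0).round(4))
d=np.hypot(P[...,0]-.572,P[...,1]+.162)
m=(d<.03)&(P[...,2]>.117)&(P[...,2]<.13)&(c["range_z"]>0)
p=P[m]; print(m.sum(),p.mean(0).round(4),p.min(0).round(4),p.max(0).round(4))
for n in ("top",):
    c=capture(n);cv2.imwrite("pics/t1.png",c["image"])
print(current_position(),current_force(),current_clock(),current_finger_gap())
```

```text
0.72 [258.5, 178.9] [ 0.5735 -0.1636  0.1224]
415 [ 0.5715 -0.163   0.1225] [ 0.559  -0.1742  0.1173] [ 0.5823 -0.1514  0.1245]
[ 0.5721472  -0.16133629  0.2499921 ] [ 0.26162315 -0.59580445  0.01159733] 3.4417 0.08796434318420981
```

View pics/w1.png

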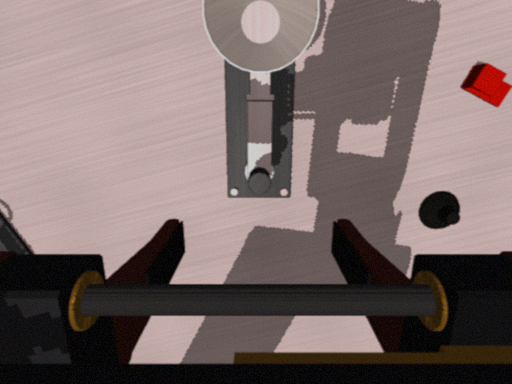

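The wrist view shows the knob at (259,181), midway between the open jaws, with the funnel ahead at (261,25). All three cameras put the knob axis at about (0.571, -0.163) with its top at 0.122, which matches the given height. Next I descend and grip.

Run:
```python
from h import *
q=np.array([-0.6101,0.7923,0,0]);q/=np.linalg.norm(q)
hit=servo_line([.5715,-.163,.14],q,rate=.12)
hit=servo_line([.5715,-.163,.091],q,rate=.05,contact_N=8)
print(hit,current_position(),current_force())
if not hit:
    move_gripper(0.0)
    print(current_finger_gap(),current_position(),current_force(),current_clock())
    c=capture("wrist"); cv2.imwrite("pics/w2.png",c["image"])
    c=capture("scene"); cv2.imwrite("pics/s2.png",c["image"])
```

```text
False [ 0.57181536 -0.16310487  0.09130528] [0.07276434 0.02411678 0.61751958]
0.023247915088097593 [ 0.57159769 -0.16250281  0.09099356] [ 1.19179925  2.57785562 -0.29246685] 6.65
```

View pics/w2.png

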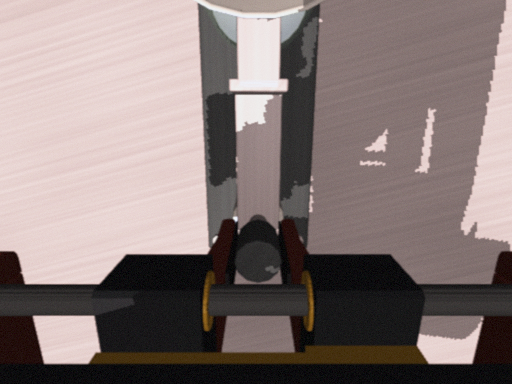

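View pics/s2.png

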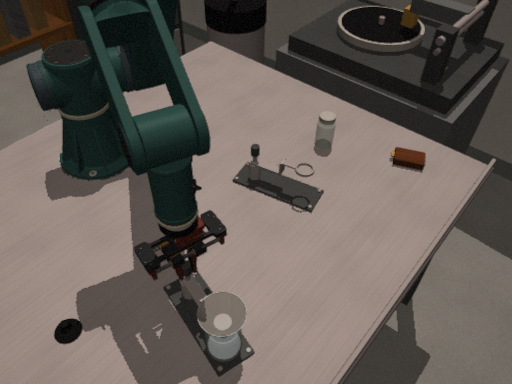

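The wrist view shows the knob at (258,252) held between both pads, and the finger gap of 23 mm fits the knob. Next I pull up in steps while reading the force.

Run:
```python
from h import *
z0=current_position()[2]; f0=current_force()[2]
dz=0
for t in (.005,.010,.0135):
    servo_line([.5715,-.163,.091+t],rate=.02)
    sleep(.1); dz=current_position()[2]-z0; F=f0-current_force()[2]
    print(t,round(dz,4),round(F,2),current_finger_gap())
if 10<F<19:
    for i in range(6): sleep(.25); print(round(current_position()[2]-z0,4),round(f0-current_force()[2],2))
    c=capture("wrist"); cv2.imwrite("pics/w3.png",c["image"])
print(current_clock())
```

```text
0.005 0.0048 5.07 0.023382491364563655
0.01 0.0092 9.63 0.023337466926089175
0.0135 0.0123 12.92 0.02346439066471069
0.0123 12.84
0.0123 12.08
0.0123 11.82
0.0123 13.0
0.0122 12.55
0.0123 11.61
9.725
```

The pin holds at 12.3 mm and about 12.5 N, with force and lift in agreement. I'll raise it to about 15 N, hold, then let it down.

Run:
```python
from h import *
servo_line([.5715,-.163,.091+.0160],rate=.02)
for i in range(5): sleep(.25); print(round(current_position()[2]-.091,4),round(current_force()[2],2))
c=capture("wrist"); P=cloud(c); cv2.imwrite("pics/w4.png",c["image"])
d=np.hypot(P[...,0]-.5715,P[...,1]+.163); m=(d<.009)&(c["range_z"]>0); print("knob top",np.percentile(P[m][:,2],[50,90]).round(4))
for t in (.008,0.002,0):
    servo_line([.5715,-.163,.091+t],rate=.02); sleep(.1)
    print(round(current_position()[2]-.091,4),round(current_force()[2],2))
print(current_clock())
```

```text
0.0145 -15.9
0.0144 -14.86
0.0144 -14.62
0.0145 -15.38
0.0145 -15.08
knob top [0.1368 0.1377]
0.0073 -7.9
0.0019 -2.94
0.0002 -1.03
12.85
```

Run:
```python
from h import *
move_gripper(0.088); sleep(.1)
print(current_finger_gap(),current_force())
servo_line([.5715,-.163,.25],rate=.12); sleep(.2)
print(current_position(),current_force())
for n in ("wrist","scene"):
    c=capture(n); cv2.imwrite(f"pics/{n}5.png",c["image"]); P=cloud(c)
    if n=="wrist":
        d=np.hypot(P[...,0]-.5715,P[...,1]+.163); m=(d<.009)&(c["range_z"]>0); print("knob top",np.percentile(P[m][:,2],[50,90]).round(4))
    else:
        for s in silhouettes(n,"chip_bottle")+silhouettes(n,"bare_pin"): print(s["conf"],s["xy"],np.median(P[s["region"]],0).round(3),P[s["region"]][:,2].max())
print(current_clock())
```

```text
0.0878538221385023 [-1.34948654  0.46561397 -0.89446199]
[ 0.57123706 -0.1628824   0.24939679] [-0.08087766  0.62693847  0.26650025]
knob top [0.1226 0.1236]
0.59 [324.0, 126.8] [0.507 0.48  0.073] 0.9170890805143578
0.47 [256.6, 148.4] [0.437 0.228 0.112] 0.9170890805143578
15.9083
```

View pics/wrist5.png

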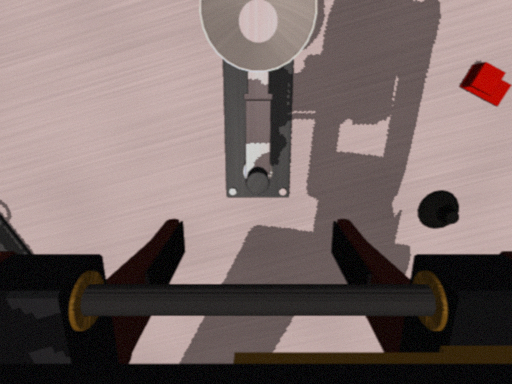

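View pics/scene5.png

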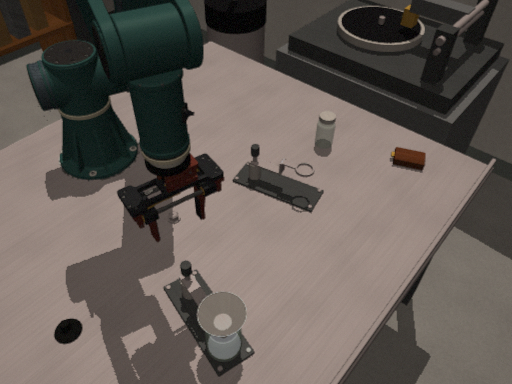

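The wrist view shows the knob free at (258,180), with its top back at 0.1226. The scene view shows the bottle at (325,128) and the bare knob at (255,150), both unmoved, and the arm clear of everything.

```bash
python3 -c "
from bench import *
close_job()"
```

```text
the job is handed in; nothing more can be done
```

I tugged the funnel stand's pin and it is held by its spring. I let it back down home, released it and handed the job in at about 16 s of the 34 s allowed.

- **Tug:** I gripped the knob at about (0.571, -0.163) m. I held a first pull at about 12.5 N (12.3 mm of lift) for 1.5 s, then about 15 N (14.5 mm) for about 1.25 s. The highest force I read was 15.9 N. The wrist camera's depth showed the knob top rising from 0.1225 to 0.137 m, so the grip did not slip.
- **After release:** The knob top read 0.1226 m, which is home, and the arm was 0.25 m up and touching nothing.
- **Bystanders:** The bare pin and the chip bottle measured the same as at the start, to within a few millimetres.

One reading was off: the maximum heights from the last masks of the bottle and bare pin came out at 0.917 m. I took this as missing-depth pixels because I left out the filter there; the medians and the picture agreed with the start. No other check failed or disagreed.

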